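# Make up two lampshade repair kits

### The job

Make up two lampshade repair kits from the loose stock on the bench. The blue tray gets the blue thread spool, the red binder clip and the brass finial; the yellow tray gets the brown thread spool and the black binder clip. In each tray stand the spool upright and wholly on the round black pad, and put the rest inside the long empty pocket, the clips lying flat and the finial standing upright; leave the white spool and the pink eraser where they are.

Things in the scene. Friction and masses are not known exactly. Their poses are not given: they have to be found in the camera images.
- blue_tray: blue kit tray, immovable, 104 mm (x) by 232 mm (y), may be turned end for end; floor 4 mm above the bench, walls and cross wall 4 mm thick, tops at 16 mm; 9 mm lip at each end. At +y a pocket 96 x 80 mm with a round black pad (64 mm across, centre y = +72 mm, top 6 mm above the bench); at -y the long empty pocket, 96 x 140 mm, centre y = -42 mm. Origin: centre of underside, z up
- yellow_tray: yellow kit tray, immovable, 104 mm (x) by 232 mm (y), may be turned end for end; floor 4 mm above the bench, walls and cross wall 4 mm thick, tops at 16 mm; 9 mm lip at each end. At +y a pocket 96 x 80 mm with a round black pad (64 mm across, centre y = +72 mm, top 6 mm above the bench); at -y the long empty pocket, 96 x 140 mm, centre y = -42 mm. Origin: centre of underside, z up
- blue_spool: spool of light blue sewing thread with white flanges, standing upright, 34 mm across the flanges, 55 mm high, 45 g, with a round blue label on top; origin at the centre of its underside, z up along its axis
- brown_spool: spool of dark brown sewing thread with white flanges, standing upright, 32 mm across the flanges, 52 mm high, 45 g, with a round brown label on top; origin at the centre of its underside, z up along its axis
- red_clip: red binder clip lying flat, 12 g: folded sheet body 32 mm wide (its x), from y = -25 to -2 mm, 14 mm high; two wire handles lie beyond it to y = +25 mm. Origin on the underside in the middle of the whole 49 mm length; grip the folded body across its 32 mm width, 13 mm from the origin toward its own -y; z up
- black_clip: black binder clip lying flat, 12 g: folded sheet body 32 mm wide (its x), from y = -25 to -2 mm, 14 mm high; two wire handles lie beyond it to y = +25 mm. Origin on the underside in the middle of the whole 49 mm length; grip the folded body across its 32 mm width, 13 mm from the origin toward its own -y; z up
- finial: turned brass lamp finial standing on its foot, 19 mm across, 38 mm high, 30 g; it grips like a 16 mm square bar 33 mm high with faces along its own x and y; origin at the centre of its underside, z up
- white_spool: spool of white sewing thread with white flanges, standing upright, 36 mm across the flanges, 58 mm high, 45 g, all white on top, not needed; origin at the centre of its underside, z up along its axis
- eraser: pink eraser lying flat, 19 x 40 x 11 mm (x, y, z), not needed; origin at the centre of its underside
Mind the look-alikes: they are no part of the job. Leave any green or orange look-alike of the red_clip alone.

How it is judged:
By the outcome, as a careful person would: the job done as asked, in the order asked, and still so for the second after the job is handed in, with the robot touching nothing.
It also fails if it takes over 115 s, if anything falls off the work surface, if the arm or the gripper's body presses on something with over 40 N, if the wrist force passes 120 N, or if a joint passes its speed limit or range.

### The arm

A 7-joint arm with a two-finger parallel gripper is mounted at the origin on the work surface; the furniture and walls round the work are solid. World frame = base frame: x ahead of the robot, y to its left, z up, the work surface at z = 0. Lengths are in m, angles in rad, forces in N, time in s.
With the tool pointing down it reaches from about 0.425 to 1.025 m from the base axis. Payload 3.6 kg.
Tool frame: the origin (TCP) lies between the finger pads; the fingertips stand 11 mm ahead of it and the grasp point (between the pads) lies 8 mm behind it (ctrl.tip_extent is the distance from the TCP to the fingertips, in m); z points along the fingers, y is the line along which they close (so a half turn about z gives the same grasp; the last joint's range is limited). The gripper opens to 85 mm and grips with 20 to 120 N. Pads are 22 mm wide; open, the fingers measure 114 mm over their backs; the gripper's body (76 mm by 85 mm) begins 54 mm behind the grasp point. The pads swing forward as they close: fully open they stand 13 mm farther back than shut.
Start: joints at [1.131, 0.591, 0.048, 1.609, -0.033, 0.943, -0.034], TCP at [0.246, -0.682, 0.242] pointing down, gripper open.
Joint ranges: [-2.69, 2.69], [-0.47, 2.24], [-1.27, 1.36], [0.19, 2.51], [-1.53, 4.68], [0.08, 2.07], [-3.09, 3.09]. Speed limits (rad/s): [2.57, 2.57, 3.14, 3.14, 3.14, 3.14, 3.14].

### API

Orientations are given as a rotation vector (axis times angle).
In Python, from plant import ctrl, viewer gives the robot as it stands.
- The arm moves only by the tool drive_tool, never from a script. Its arguments are lists of equal length, an entry for each row: "fingers": the closure, from 0 (fully open) to 1 (shut); "dp": the shift along the tool's x, y, z in mm, a list of three; "spin": the turn about the tool's z in degrees. A call has 1 to 20 rows; each row shifts and turns the commanded pose from where the row before left it, along the tool's axes as they then stand; what a row does not reach is not made up. A row lasts 1/10 s, in which the tool goes at most 50 mm and 8.59 degrees, less where a joint would pass 70% of its speed; a pose out of reach is approached as far as the arm can. A call is refused whole if a number of a shift passes 50 or a number of a turn 8.59, either way. A call with a gripper value outside its range is refused whole. The fingers move at their own pace and stop on an object; the grip force is fixed at half the most. Time passes only in rows, so rows that do not move let the fingers close. It gives the time, the measured TCP pose, the force, the opening and the grip force at its end, in the units of the state.
- ctrl.state(): the state, without advancing time (a new reading comes with each control period).
- viewer.capture(name): name is "scene" or "top"; returns a dict with "image" (384x512x3 uint8, red, green, blue), "K" (3x3 intrinsics, pixels), "camera_from_world" (4x4, takes a point from world to camera coordinates). Camera axes: x right, y up, looking along -z (the intrinsics and any distortion apply to the point x, -y, -z); pixel columns grow to the right and rows downward; lengths in m; the calibration is good to about 2 mm. A picture is of the moment at which its call begins. There is no depth.
- ctrl.hand_in(): hands the job in; it is judged then, once.
The state is a dict: "clock": time; "q": joint angles; "dq": joint speeds; "tau": joint torques, N m; "tcp_pos": TCP position; "ee_rot": TCP orientation; "wrist_force": force on the tool from outside, world axes, zero at the start; "ft_torque": the same for the moment, N m; "grip_width": finger opening in m; "grip_force": force on a finger pad.
Only numpy, scipy, OpenCV 4.12 (cv2) and the standard library are available. Lean on these libraries where they do the work, as an engineer would, in place of code of your own. Each camera call takes 0.05 s, during which the arm holds its last target. There are 200 camera calls.

## Working session

There is one attempt and no reset: what is moved stays moved. The work goes in short steps, Python scripts to look and compute and a tool call to move; the robot and the scene stay as the last step left them, time stands still between calls to the robot, and variables do not carry over. Pictures are saved under pics/ and viewed, at most 14 in all, crops included, and the job is handed in when it is done.

Besides the shell and the picture viewer there is one more tool, called after "Call:" in YAML: its name, and indented under it one key for each argument. drive_tool: Moves the arm, as the interface text tells. Its arguments: {"type":"object","properties":{"fingers":{"type":"array","items":{"type":"number"}},"dp":{"type":"array","items":{"type":"array","items":{"type":"number"}}},"spin":{"type":"array","items":{"type":"number"}}},"required":["fingers","dp","spin"]}

```bash
ls; mkdir -p pics
python3 - <<'E'
from plant import ctrl, viewer
import cv2,numpy as np
np.set_printoptions(precision=4,suppress=True)
for n in("scene","top"):
    c=viewer.capture(n); cv2.imwrite(f"pics/{n}0.png",cv2.resize(c["image"][:,:,::-1],(800,600),interpolation=cv2.INTER_CUBIC))
    print(n,c["K"],c["camera_from_world"],c.keys())
print(ctrl.state(), ctrl.tip_extent)
E
```

```text
pics
scene [[430.081    0.     257.1151]
 [  0.     430.081  193.86  ]
 [  0.       0.       1.    ]] [[-0.712  -0.7022  0.0045  0.3921]
 [ 0.5185 -0.5214  0.6777 -0.2175]
 [-0.4735  0.4849  0.7353 -0.8537]
 [ 0.      0.      0.      1.    ]] dict_keys(['image', 'K', 'camera_from_world'])
top [[430.1956   0.     256.1995]
 [  0.     430.1956 193.3334]
 [  0.       0.       1.    ]] [[ 0.0255 -0.9997  0.003   0.0744]
 [ 0.9798  0.0256  0.1986 -0.491 ]
 [-0.1986 -0.0021  0.9801 -0.925 ]
 [ 0.      0.      0.      1.    ]] dict_keys(['image', 'K', 'camera_from_world'])
{'clock': 0.1, 'q': array([ 1.1305,  0.5921,  0.0483,  1.6097, -0.0333,  0.9427, -0.0337]), 'dq': array([-0.0004, -0.0018, -0.0009, -0.0037, -0.0002,  0.0003, -0.0007]), 'tau': array([  0.0058, -54.9996,   1.5536, -19.8825,   0.0097,   0.0039,
        -0.    ]), 'tcp_pos': array([ 0.2462, -0.6811,  0.2412]), 'ee_rot': array([-3.0925, -0.5418,  0.0007]), 'wrist_force': array([ 0.4636,  1.0586, -0.29  ]), 'ft_torque': array([ 0.0531, -0.0109,  0.0126]), 'grip_force': 0.0, 'grip_width': 0.0852884418242957} 0.011
```

View pics/scene0.png

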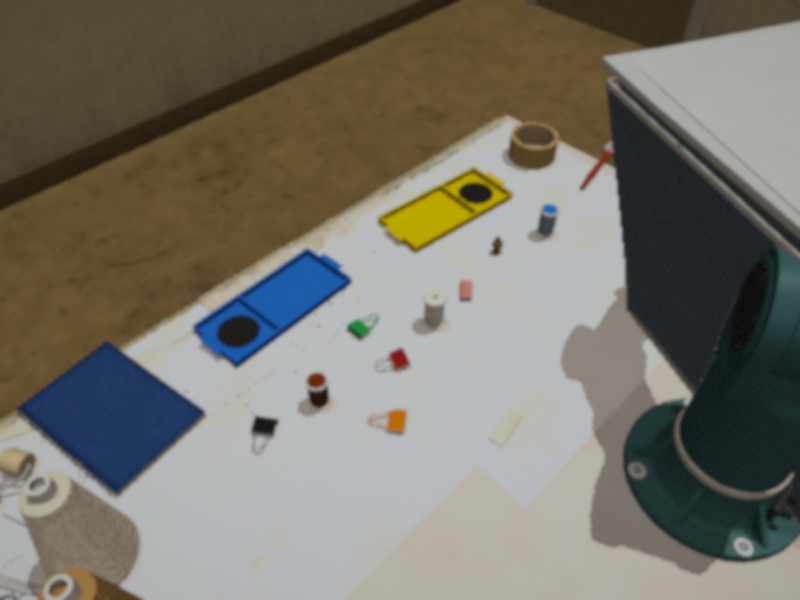

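View pics/top0.png

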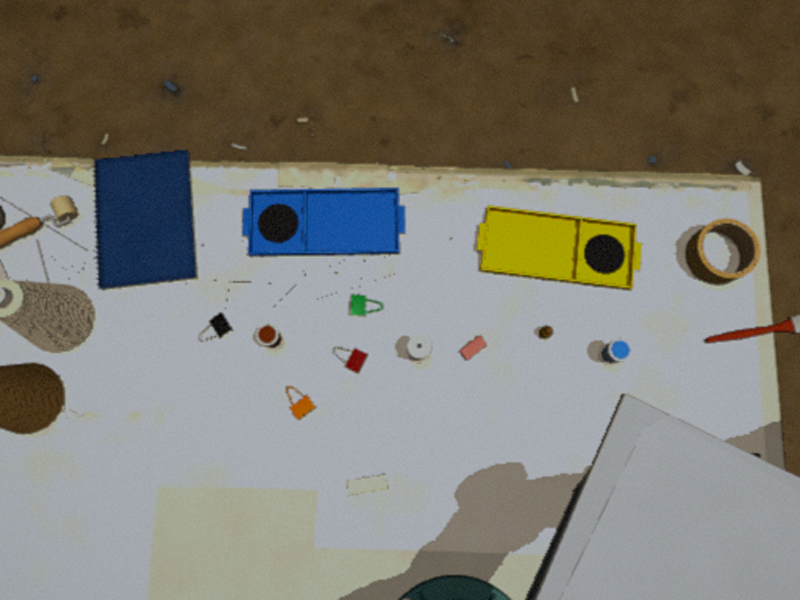

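```bash
cat > h.py <<'E'
import numpy as np, cv2
from plant import ctrl, viewer
np.set_printoptions(precision=4,suppress=True)
F=np.diag([1,-1,-1])
def cap(n):
    c=viewer.capture(n); c["P"]=c["K"]@F@c["camera_from_world"][:3]; return c
def proj(c,p): v=c["P"]@np.append(p,1); return v[:2]/v[2]
def ray(c,px):
    T=c["camera_from_world"]; o=-T[:3,:3].T@T[:3,3]
    return o,T[:3,:3].T@F@np.linalg.inv(c["K"])@np.array([px[0],px[1],1])
def onz(c,px,z): o,d=ray(c,px); return o+d*(z-o[2])/d[2]
def tri(a,pa,b,pb):
    X=cv2.triangulatePoints(a["P"],b["P"],np.float64(pa).reshape(2,1),np.float64(pb).reshape(2,1)).ravel(); X=X[:3]/X[3]
    return X, np.linalg.norm(proj(a,X)-pa), np.linalg.norm(proj(b,X)-pb)
def blobs(c,lo,hi,roi=None,amin=8):
    h=cv2.cvtColor(c["image"],cv2.COLOR_RGB2HSV); m=cv2.inRange(h,np.array(lo),np.array(hi))
    if roi: k=np.zeros_like(m); x0,y0,x1,y1=roi; k[y0:y1,x0:x1]=1; m=m*k
    cs,_=cv2.findContours(m,cv2.RETR_EXTERNAL,cv2.CHAIN_APPROX_NONE)
    return sorted([x for x in cs if cv2.contourArea(x)>=amin],key=cv2.contourArea,reverse=True)
def cen(k): M=cv2.moments(k); return np.array([M["m10"]/M["m00"],M["m01"]/M["m00"]])
E
python3 - <<'E'
from h import *
s,t=cap("scene"),cap("top")
np.savez("c0.npz",s=s["image"],t=t["image"])
for c in(s,t): print("cam",ray(c,(256,192))[0], "tcp px*800/512",proj(c,ctrl.state()["tcp_pos"])*1.5625)
k=1/1.5625
print("box corner",tri(t,np.array([625,395])*k,s,np.array([608,63])*k))
def report(name,lo,hi,rt=None,rs=None):
    for n,c,r in(("top",t,rt),("scene",s,rs)):
        for b in blobs(c,lo,hi,r)[:5]: print(name,n,cen(b).round(1),cv2.contourArea(b),"z0",onz(c,cen(b),0)[:2], cv2.minAreaRect(b))
report("blue",(100,120,60),(120,255,255))
report("yellow",(22,150,80),(35,255,255))
report("red",(0,150,60),(5,255,255)); report("red2",(172,150,60),(180,255,255))
report("brown",(5,120,30),(15,255,140),(150,190,380,240),(180,220,350,280))
report("pink",(0,50,120),(8,140,255))
report("dark",(0,0,0),(180,255,50),(120,115,420,240),(120,100,350,300))
E
```

```text
cam [-0.0123  0.5758  0.7733] tcp px*800/512 [818.3958  46.0811]
cam [0.2955 0.0849 1.0039] tcp px*800/512 [1097.001   502.3758]
box corner (array([ 0.3373, -0.1225,  0.3851]), np.float64(1.85326016039303), np.float64(1.4528916336893134))
blue top [ 92.7 140. ] 4596.5 z0 [0.6211 0.4893] ((91.53045654296875, 139.92640686035156), (82.86032104492188, 61.20121765136719), 85.91438293457031)
blue top [206.8 141.4] 3973.5 z0 [0.625  0.2108] ((206.51300048828125, 141.3983612060547), (41.7347526550293, 103.23554992675781), 89.16968536376953)
blue top [396.8 223.4] 78.0 z0 [ 0.4356 -0.2451] ((397.0, 223.0), (10.0, 10.0), 90.0)
blue scene [ 70.7 265.4] 5470.0 z0 [0.6209 0.4905] ((70.5, 262.5), (88.52183532714844, 75.1635971069336), 41.18592834472656)
blue scene [173.  195.9] 3094.5 z0 [0.6261 0.2149] ((173.66757202148438, 194.6054229736328), (36.17256164550781, 98.8863754272461), 53.97262191772461)
blue scene [351.4 133.4] 20.5 z0 [ 0.4601 -0.2859] ((351.5, 133.0), (7.0, 4.0), 0.0)
yellow top [357.3 157.8] 4061.0 z0 [ 0.593  -0.1555] ((357.4461364746094, 157.9307861328125), (104.8093490600586, 
[... 1507 characters left out ...]
3099365234375)
dark top [387.3 227.3] 17.5 z0 [ 0.4258 -0.2224] ((387.49139404296875, 227.1465606689453), (8.009693145751953, 4.201806545257568), 66.80140686035156)
dark scene [152.1 211.7] 300.5 z0 [0.6207 0.2807] ((152.10000610351562, 211.7000274658203), (16.54690170288086, 23.702320098876953), 63.43495178222656)
dark scene [304.  123.3] 126.5 z0 [ 0.5842 -0.2267] ((304.0, 123.0), (18.0, 10.0), 0.0)
dark scene [168.5 272.1] 71.0 z0 [0.4609 0.355 ] ((168.729736328125, 272.1216125488281), (11.672327995300293, 7.562353134155273), 9.462322235107422)
dark scene [203.6 254.8] 50.0 z0 [0.4418 0.275 ] ((203.739990234375, 255.1800079345703), (7.636753559112549, 9.050968170166016), 81.8698959350586)
```

Run:
```python
from h import *
s,t=cap("scene"),cap("top"); k=1/1.5625
print("scene bottom corner z0",onz(s,np.array([628,310])*k,0),"2nd",onz(s,np.array([695,393])*k,0))
for z in(.3,.36,.4,.45): print(z,"top",[onz(t,np.array(p)*k,z)[:2].round(3) for p in((625,395),(525,600),(780,455),(800,465))],"scene",[onz(s,np.array(p)*k,z)[:2].round(3) for p in((608,63),(800,20),(800,225))])
im=np.hstack([cv2.resize(s["image"][20:290,360:512],None,fx=2.2,fy=2.2,interpolation=cv2.INTER_CUBIC),cv2.resize(t["image"][234:384,312:512],None,fx=2.2,fy=2.2)[:0].reshape(0,1,3) if 0 else cv2.resize(t["image"][114:384,312:512],None,fx=2.2,fy=2.2,interpolation=cv2.INTER_CUBIC)])
print(im.shape);cv2.imwrite("pics/box.png",np.clip(im[:,:,::-1].astype(float)*1.4,0,255))
```

```text
scene bottom corner z0 [ 0.226  -0.1712  0.    ] 2nd [ 0.0752 -0.101   0.    ]
0.3 top [array([ 0.346, -0.15 ]), array([ 0.143, -0.043]), array([ 0.289, -0.306]), array([ 0.279, -0.325])] scene [array([ 0.411, -0.277]), array([ 0.273, -0.61 ]), array([ 0.069, -0.12 ])]
0.36 top [array([ 0.341, -0.13 ]), array([ 0.156, -0.032]), array([ 0.289, -0.273]), array([ 0.281, -0.29 ])] scene [array([ 0.357, -0.169]), array([ 0.237, -0.459]), array([ 0.058, -0.032])]
0.4 top [array([ 0.338, -0.116]), array([ 0.165, -0.025]), array([ 0.29, -0.25]), array([ 0.282, -0.267])] scene [array([ 0.322, -0.097]), array([ 0.213, -0.359]), array([0.051, 0.027])]
0.45 top [array([ 0.335, -0.1  ]), array([ 0.176, -0.016]), array([ 0.29 , -0.223]), array([ 0.283, -0.238])] scene [array([ 0.277, -0.007]), array([ 0.183, -0.234]), array([0.043, 0.101])]
(594, 774, 3)[ WARN:0@2.663] global loadsave.cpp:1063 imwrite_ Unsupported depth image for selected encoder is fallbacked to CV_8U.
```

View pics/box.png

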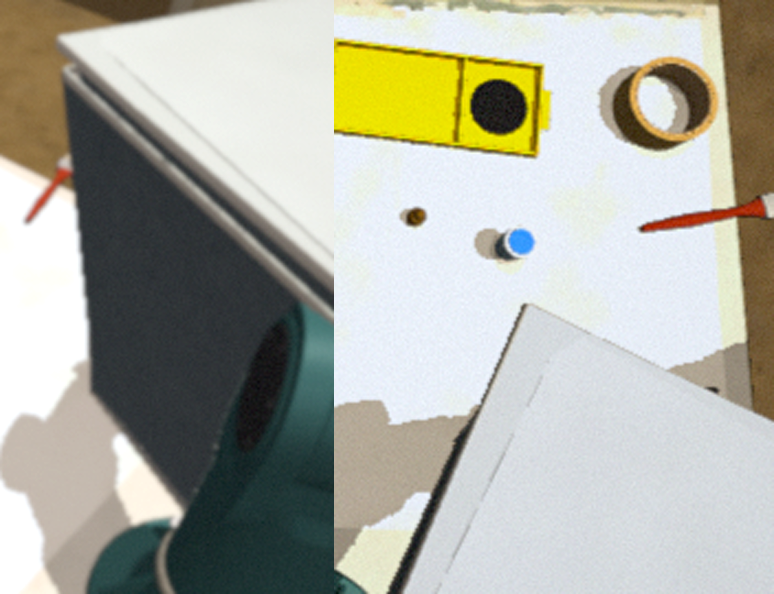

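Run:
```python
from h import *
s,t=cap("scene"),cap("top"); k=1.5625
for z in(0,.1,.2,.3,.385): print(z,[ (proj(s,p)*k).round() for p in((.226,-.171,z),(.33,-.13,z),(.28,-.15,z))],(proj(t,(.226,-.171,z))*k).round())
print("z of dark bottom above given xy, from ray:",[onz(s,np.array([628,310])/k,z)[:2].round(3) for z in(0,.05,.1,.15,.2)])
print("z of dark top:",[onz(s,np.array([612,85])/k,z)[:2].round(3) for z in(.25,.3,.33,.36,.385)])
# trays from the masks, spools & finial by two views
D=lambda c,lo,hi,r=None:[cen(b) for b in blobs(c,lo,hi,r)]
hb=((100,120,60),(120,255,255))
print("bluetop",tri(t,D(t,*hb)[2],s,D(s,*hb)[2]))
br=((5,120,30),(15,255,140))
print("browntop",tri(t,D(t,*br,(150,190,380,240))[0],s,D(s,*br,(180,220,350,280))[0]))
rd=((0,150,60),(5,255,255))
print("red",tri(t,D(t,*rd)[0],s,D(s,*rd)[0]))
dk=((0,0,0),(180,255,50))
a,b=D(t,*dk,(120,115,420,240)),D(s,*dk,(120,100,350,300))
print("ypad",tri(t,a[0],s,b[1]));print("bpad",tri(t,a[1],s,b[0]));print("black",tri(t,a[2],s,b[2]))
# finial silhouettes
for n,c,r in(("top",t,(335,195,365,225)),("scene",s,(300,140,335,170))):
    for q in blobs(c,(5,60,0),(35,255,190),r): print("fin",n,cen(q),cv2.contourArea(q),cv2.boundingRect(q),[onz(c,cen(q),z)[:2] for z in(0,.017,.03)])
# pictures: crops
cr=lambda c,x,y,w,h,f:cv2.resize(c["image"][y:y+h,x:x+w],None,fx=f,fy=f,interpolation=cv2.INTER_CUBIC)[:,:,::-1]
a=np.hstack([cr(t,120,185,130,75,6)]);b=np.hstack([cr(t,330,195,75,50,5),cr(s,150,210,80,50,5)])
b=b[:, :780] if b.shape[1]>=780 else np.pad(b,((0,0),(0,780-b.shape[1]),(0,0)))
# keep each picture within limits
cv2.imwrite("pics/clips.png",a)
```

```text
0 [array([628., 310.]), array([557., 289.]), array([591., 299.])] [574. 492.]
0.1 [array([645., 264.]), array([569., 243.]), array([605., 253.])] [594. 498.]
0.2 [array([666., 210.]), array([583., 189.]), array([622., 199.])] [619. 506.]
0.3 [array([690., 146.]), array([599., 126.]), array([642., 135.])] [651. 515.]
0.385 [array([714.,  82.]), array([615.,  63.]), array([661.,  72.])] [687. 526.]
z of dark bottom above given xy, from ray: [array([ 0.226, -0.171]), array([ 0.211, -0.123]), array([ 0.195, -0.075]), array([ 0.18 , -0.026]), array([0.164, 0.022])]
z of dark top: [array([ 0.414, -0.313]), array([ 0.373, -0.228]), array([ 0.349, -0.177]), array([ 0.324, -0.127]), array([ 0.304, -0.084])]
bluetop (array([ 0.4283, -0.228 ,  0.052 ]), np.float64(0.002337656203885809), np.float64(0.0019973254481903567))
browntop (array([0.4378, 0.2776, 0.0495]), np.float64(0.1659907193081356), np.float64(0.1796089262310227))
red (array([0.4075, 0.1517, 0.0078]), np.float64(0.032793552114579835), np.float64(0.03387966642812019))
ypad (array([ 0.5834, -0.2251,  0.0015]), np.float64(0.13329557106371623), np.float64(0.11214832056379236))
bpad (array([0.6198, 0.2816, 0.0015]), np.float64(0.130020231475361), np.float64(0.13449898860284115))
black (array([0.4561, 0.3572, 0.008 ]), np.float64(0.16380567971056775), np.float64(0.1851486015276106))
fin top [348.6345 212.3293] 41.5 (345, 209, 8, 8) [array([ 0.4588, -0.1322]), array([ 0.4561, -0.1286]), array([ 0.454 , -0.1257])]
fin scene [317.8409 157.3409] 22.0 (316, 153, 5, 10) [array([ 0.4639, -0.1417]), array([ 0.4535, -0.1259]), array([ 0.4455, -0.1139])]
```

View pics/clips.png

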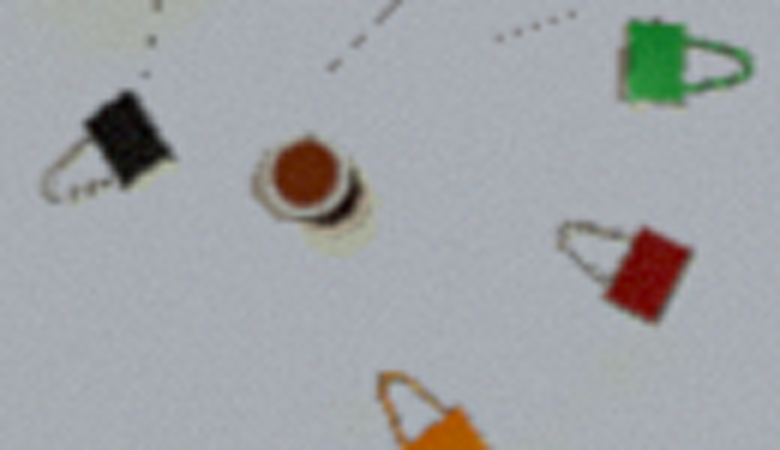

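```bash
cat > p.py <<'E'
import sys,json
from h import *
from scipy.spatial.transform import Rotation as R
# usage: p.py x y z theta [x y z theta ...] (mm, deg; tool x axis heading)
st=ctrl.state(); p=st["tcp_pos"]*1000; M=R.from_rotvec(st["ee_rot"]).as_matrix(); th=np.degrees(np.arctan2(M[1,0],M[0,0]))
print("now",p.round(1),"th %.1f"%th,"tilt",M[:,2].round(3),"q",st["q"].round(2),"t",st["clock"],"w",st["grip_width"])
a=np.array(sys.argv[1:],float).reshape(-1,4)
dp=[];sp=[]
for x,y,z,t in a:
    d=np.array([x,y,z])-p; dt=(t-th+180)%360-180
    n=int(max(1,np.ceil(np.linalg.norm(d)/46),np.ceil(abs(dt)/8.3)))
    for i in range(n):
        c,s=np.cos(np.radians(th)),np.sin(np.radians(th)); v=d/n
        dp.append([int(round(c*v[0]+s*v[1])),int(round(s*v[0]-c*v[1])),int(round(-v[2]))]); sp.append(round(-dt/n,1)+0.0)
        th+=dt/n
    p=np.array([x,y,z]);print(n,end=" ")
print("\nrows",len(dp));print(json.dumps(dp));print(json.dumps(sp))
E
python3 p.py 246 -681 430 20 480 -480 430 20
python3 - <<'E'
from h import *
t=cap("top")
for n,lo,hi,roi in(("red",(0,150,60),(5,255,255),None),("black",(0,0,0),(180,255,50),(125,195,155,220))):
    b=blobs(t,lo,hi,roi)[0]; q=np.float32([onz(t,x[0],.014)[:2] for x in b]); r=cv2.minAreaRect(q*1000);print(n,r,cv2.boxPoints(r).round(0).tolist())
for n,lo,hi,i,z in(("blue",(100,120,60),(120,255,255),1,.012),("yellow",(22,150,80),(35,255,255),0,.012)):
    b=blobs(t,lo,hi)[i]; q=np.float32([onz(t,x[0],z)[:2] for x in b]); r=cv2.minAreaRect(q*1000);print(n,r)
E
```

```text
now [ 246.4 -681.8  242.1] th 19.9 tilt [-0.  0. -1.] q [ 1.13  0.59  0.05  1.61 -0.03  0.94 -0.03] t 0.4 w 0.08536289455480359
5 7 
rows 12
[[0, 0, -38], [0, 0, -38], [0, 0, -38], [0, 0, -38], [0, 0, -38], [41, -16, 0], [41, -16, 0], [41, -16, 0], [41, -16, 0], [41, -16, 0], [41, -16, 0], [41, -16, 0]]
[0.0, 0.0, 0.0, 0.0, 0.0, 0.0, 0.0, 0.0, 0.0, 0.0, 0.0, 0.0]
red ((407.3086853027344, 150.85191345214844), (19.72220802307129, 28.77881622314453), 65.68087768554688) [[390.0, 148.0], [416.0, 136.0], [424.0, 154.0], [398.0, 166.0]]
black ((455.6913146972656, 355.7383728027344), (28.401348114013672, 19.183937072753906), 34.37427520751953) [[439.0, 356.0], [449.0, 340.0], [473.0, 356.0], [462.0, 372.0]]
blue ((621.54296875, 209.67388916015625), (105.33177185058594, 248.1565704345703), 2.404836654663086)
yellow ((589.7739868164062, -152.52301025390625), (249.01663208007812, 105.25869750976562), 84.14473724365234)
```

Call:
drive_tool:
  fingers: [0,0,0,0,0,0,0,0,0,0,0,0]
  dp:
    - [0,0,-38]
    - [0,0,-38]
    - [0,0,-38]
    - [0,0,-38]
    - [0,0,-38]
    - [41,-16,0]
    - [41,-16,0]
    - [41,-16,0]
    - [41,-16,0]
    - [41,-16,0]
    - [41,-16,0]
    - [41,-16,0]
  spin: [0,0,0,0,0,0,0,0,0,0,0,0]

```text
clock: 1.65
tcp_pos: [0.4793, -0.4776, 0.4325]
ee_rot: [3.094, 0.542, 0.0]
wrist_force: [0.5, -1.4, 0.2]
grip_width: 0.0856
grip_force: 0.0
```

```bash
python3 p.py 470 -250 300 20 428 -228 150 20 428 -228 90 20
python3 -c "
from h import *
c=cap('scene');cv2.imwrite('pics/s1.png',cv2.resize(c['image'][:,:,::-1],(640,480)))"
```

```text
now [ 479.3 -477.6  432.5] th 19.9 tilt [ 0. -0. -1.] q [ 0.73  0.38 -0.01  1.5   0.01  1.26 -0.51] t 1.65 w 0.08556959247396102
6 4 2 
rows 12
[[11, -36, 22], [11, -36, 22], [11, -36, 22], [11, -36, 22], [11, -36, 22], [11, -36, 22], [-8, -9, 38], [-8, -9, 38], [-8, -9, 38], [-8, -9, 38], [0, 0, 30], [0, 0, 30]]
[0.0, 0.0, 0.0, 0.0, 0.0, 0.0, 0.0, 0.0, 0.0, 0.0, 0.0, 0.0]
```

View pics/s1.png

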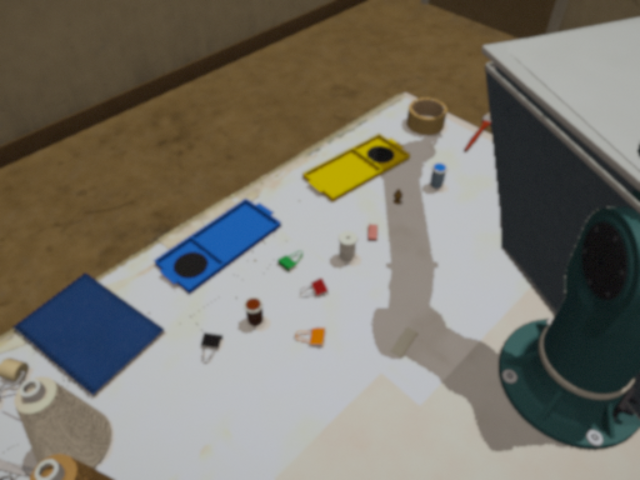

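Call:
drive_tool:
  fingers: [0,0,0,0,0,0]
  dp:
    - [11,-36,22]
    - [11,-36,22]
    - [11,-36,22]
    - [11,-36,22]
    - [11,-36,22]
    - [11,-36,22]
  spin: [0,0,0,0,0,0]

```text
clock: 2.3
tcp_pos: [0.4666, -0.2521, 0.2998]
ee_rot: [3.094, 0.542, 0.001]
wrist_force: [0.9, -0.4, -0.1]
grip_width: 0.0853
grip_force: 0.0
```

```bash
python3 p.py 428 -228 150 20 428 -228 90 20
python3 -c "
from h import *
c=cap('scene');d=cap('top');print(proj(c,ctrl.state()['tcp_pos']),proj(d,ctrl.state()['tcp_pos']))
cv2.imwrite('pics/s2.png',np.hstack([c['image'][:300,250:],d['image'][84:,200:]])[:,:,::-1])"
```

```text
now [ 466.6 -252.1  299.8] th 19.9 tilt [ 0.001 -0.    -1.   ] q [ 0.48  0.28 -0.09  1.98  0.03  0.88 -0.85] t 2.3 w 0.08532920048682809
4 2 
rows 6
[[-7, -9, 37], [-7, -9, 37], [-7, -9, 37], [-7, -9, 37], [0, 0, 30], [0, 0, 30]]
[0.0, 0.0, 0.0, 0.0, 0.0, 0.0]
[361.0824  37.8896] [453.909  183.2838]
```

View pics/s2.png

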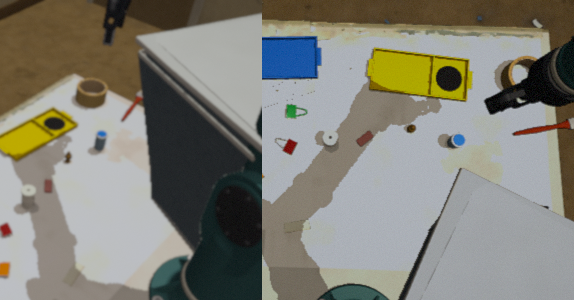

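Call:
drive_tool:
  fingers: [0,0,0,0,0,0]
  dp:
    - [-7,-9,37]
    - [-7,-9,37]
    - [-7,-9,37]
    - [-7,-9,37]
    - [0,0,30]
    - [0,0,30]
  spin: [0,0,0,0,0,0]

```text
clock: 3.0
tcp_pos: [0.4285, -0.2299, 0.0915]
ee_rot: [3.094, 0.541, 0.001]
wrist_force: [0.9, 0.1, 0.5]
grip_width: 0.0854
grip_force: 0.0
```

```bash
python3 p.py 428 -228 27 20
python3 -c "
from h import *
c=cap('scene');d=cap('top');print(proj(c,ctrl.state()['tcp_pos']),proj(d,ctrl.state()['tcp_pos']))
cv2.imwrite('pics/s3.png',cv2.resize(np.hstack([c['image'][60:210,290:440],d['image'][140:290,340:490]])[:,:,::-1],None,fx=2.5,fy=2.5))"
```

```text
now [ 428.5 -229.9   91.5] th 19.8 tilt [ 0.001 -0.001 -1.   ] q [ 0.44  0.55 -0.06  2.24  0.09  0.35 -0.92] t 3.0 w 0.08537498370259261
2 
rows 2
[[0, -1, 32], [0, -1, 32]]
[-0.1, -0.1]
[354.5725 121.9968] [402.9812 221.8313]
```

View pics/s3.png

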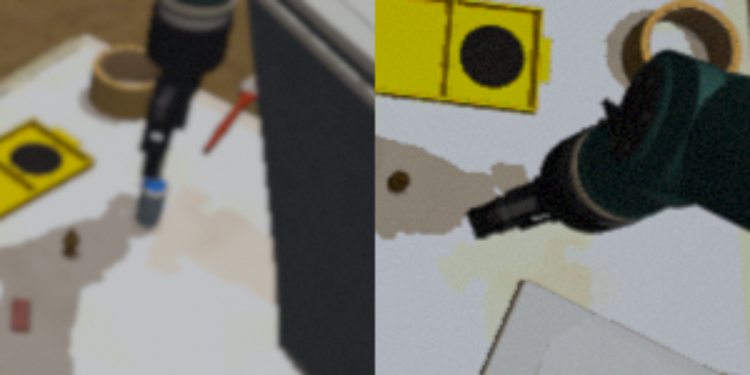

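Call:
drive_tool:
  fingers: [0,0,0,1,1,1,1,1,1,1]
  dp:
    - [0,-1,32]
    - [0,-1,32]
    - [0,0,0]
    - [0,0,0]
    - [0,0,0]
    - [0,0,0]
    - [0,0,0]
    - [0,0,0]
    - [0,0,0]
    - [0,0,0]
  spin: [0,0,0,0,0,0,0,0,0,0]

```text
clock: 4.1
tcp_pos: [0.4285, -0.2277, 0.03]
ee_rot: [3.093, 0.542, 0.004]
wrist_force: [-1.2, 1.0, 9.5]
grip_width: 0.0323
grip_force: 58.7
```

```bash
python3 p.py 428 -228 200 20 530 -160 250 20 620 282 250 20 ; python3 p.py 428 -228 200 20 530 -160 250 20 620 282 250 20 620 282 60 20|tail -3
```

```text
now [ 428.5 -227.7   30. ] th 19.9 tilt [ 0.002 -0.001 -1.   ] q [ 0.42  0.67 -0.04  2.26  0.11  0.2  -0.94] t 4.1 w 0.032310347277057054
4 3 10 
rows 17
[[0, 0, -43], [0, 0, -43], [0, 0, -43], [0, 0, -43], [40, -10, -17], [40, -10, -17], [40, -10, -17], [24, -38, 0], [24, -38, 0], [24, -38, 0], [24, -38, 0], [24, -38, 0], [24, -38, 0], [24, -38, 0], [24, -38, 0], [24, -38, 0], [24, -38, 0]]
[0.0, 0.0, 0.0, 0.0, 0.0, 0.0, 0.0, 0.0, 0.0, 0.0, 0.0, 0.0, 0.0, 0.0, 0.0, 0.0, 0.0]
rows 22
[[0, 0, -43], [0, 0, -43], [0, 0, -43], [0, 0, -43], [40, -10, -17], [40, -10, -17], [40, -10, -17], [24, -38, 0], [24, -38, 0], [24, -38, 0], [24, -38, 0], [24, -38, 0], [24, -38, 0], [24, -38, 0], [24, -38, 0], [24, -38, 0], [24, -38, 0], [0, 0, 38], [0, 0, 38], [0, 0, 38], [0, 0, 38], [0, 0, 38]]
[0.0, 0.0, 0.0, 0.0, 0.0, 0.0, 0.0, 0.0, 0.0, 0.0, 0.0, 0.0, 0.0, 0.0, 0.0, 0.0, 0.0, 0.0, 0.0, 0.0, 0.0, 0.0]
```

Call:
drive_tool:
  fingers: [1,1,1,1,1,1,1,1,1,1,1,1,1,1,1,1,1,1,1]
  dp:
    - [0,0,-43]
    - [0,0,-43]
    - [0,0,-43]
    - [0,0,-43]
    - [40,-10,-17]
    - [40,-10,-17]
    - [40,-10,-17]
    - [24,-38,0]
    - [24,-38,0]
    - [24,-38,0]
    - [24,-38,0]
    - [24,-38,0]
    - [24,-38,0]
    - [24,-38,0]
    - [24,-38,0]
    - [24,-38,0]
    - [24,-38,0]
    - [0,0,10]
    - [0,0,0]
  spin: [0,0,0,0,0,0,0,0,0,0,0,0,0,0,0,0,0,0,0]

```text
clock: 6.0
tcp_pos: [0.6251, 0.2821, 0.2403]
ee_rot: [3.093, 0.547, -0.004]
wrist_force: [0.0, -0.7, -0.4]
grip_width: 0.0325
grip_force: 59.7
```

```bash
python3 p.py 620 282 70 20 620 282 40 20
```

```text
now [625.1 282.1 240.3] th 20.1 tilt [-0.003 -0.001 -1.   ] q [-0.38  0.55 -0.17  1.7   0.11  0.91 -1.81] t 6.0 w 0.03254189850937942
4 1 
rows 5
[[-1, 0, 43], [-1, 0, 43], [-1, 0, 43], [-1, 0, 43], [0, 0, 30]]
[0.0, 0.0, 0.0, 0.0, 0.0]
```

Call:
drive_tool:
  fingers: [1,1,1,1,1,1,1,1]
  dp:
    - [-1,0,43]
    - [-1,0,43]
    - [-1,0,43]
    - [-1,0,43]
    - [-1,0,28]
    - [0,0,2]
    - [0,0,2]
    - [0,0,0]
  spin: [0,0,0,0,0,0,0,0]

```text
clock: 6.8
tcp_pos: [0.6231, 0.2784, 0.0388]
ee_rot: [3.095, 0.54, 0.003]
wrist_force: [-0.3, -0.3, -0.9]
grip_width: 0.0329
grip_force: 61.4
```

Call:
drive_tool:
  fingers: [1,1,1,0.4,0.4,0.4,0.4,0.4,0.4,0.4]
  dp:
    - [0,0,1]
    - [0,0,1]
    - [0,0,0]
    - [0,0,0]
    - [0,0,0]
    - [0,0,0]
    - [0,0,0]
    - [0,0,-30]
    - [0,0,-35]
    - [0,0,-35]
  spin: [0,0,0,0,0,0,0,0,0,0]

```text
clock: 7.8
tcp_pos: [0.6217, 0.2789, 0.1359]
ee_rot: [3.094, 0.542, -0.002]
wrist_force: [0.6, 0.2, 0.1]
grip_width: 0.0514
grip_force: 0.0
```

```bash
python3 p.py 407 151 200 65 407 151 60 65
```

```text
now [621.7 278.9 135.9] th 19.9 tilt [-0.001 -0.001 -1.   ] q [-0.39  0.66 -0.15  1.78  0.14  0.71 -1.84] t 7.8 w 0.05144145016698021
6 4 
rows 10
[[-41, 8, -11], [-42, 2, -11], [-42, -3, -11], [-41, -8, -11], [-39, -14, -11], [-37, -19, -11], [0, 0, 35], [0, 0, 35], [0, 0, 35], [0, 0, 35]]
[-7.5, -7.5, -7.5, -7.5, -7.5, -7.5, 0.0, 0.0, 0.0, 0.0]
```

Call:
drive_tool:
  fingers: [0.3,0.3,0.3,0.3,0.3,0.3,0.3,0.3,0.3,0.3,0.3]
  dp:
    - [-41,8,-11]
    - [-42,2,-11]
    - [-42,-3,-11]
    - [-41,-8,-11]
    - [-39,-14,-11]
    - [-37,-19,-11]
    - [0,0,35]
    - [0,0,35]
    - [0,0,35]
    - [0,0,35]
    - [0,0,0]
  spin: [-7.5,-7.5,-7.5,-7.5,-7.5,-7.5,0,0,0,0,0]

```text
clock: 8.9
tcp_pos: [0.4044, 0.1509, 0.0585]
ee_rot: [-2.65, -1.686, 0.011]
wrist_force: [-0.1, -1.0, 0.7]
grip_width: 0.06
grip_force: 0.0
```

```bash
python3 p.py 407 151 15 65
python3 -c "
from h import *
c=cap('scene');d=cap('top')
cv2.imwrite('pics/s4.png',cv2.resize(np.hstack([c['image'][170:290,190:320],d['image'][100:260,150:280][20:140]])[:,:,::-1],None,fx=3,fy=3))"
```

```text
now [404.4 150.9  58.5] th 64.9 tilt [-0.006 -0.004 -1.   ] q [-0.32  0.59 -0.19  2.36  0.49  0.23 -1.4 ] t 8.9 w 0.05995238347959509
1 
rows 1
[[1, 2, 43]]
[-0.1]
```

View pics/s4.png

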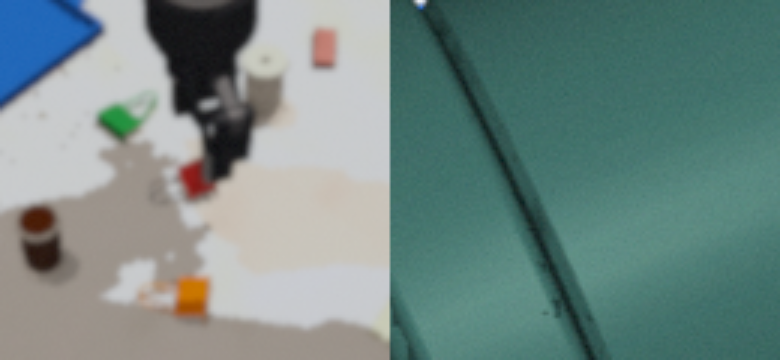

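Call:
drive_tool:
  fingers: [0.3,0.3,0.3,1,1,1,1,1]
  dp:
    - [1,2,30]
    - [0,0,14]
    - [0,0,0]
    - [0,0,0]
    - [0,0,0]
    - [0,0,0]
    - [0,0,0]
    - [0,0,0]
  spin: [0,0,0,0,0,0,0,0]

```text
clock: 9.8
tcp_pos: [0.4094, 0.1519, 0.0191]
ee_rot: [2.652, 1.684, 0.005]
wrist_force: [-0.7, 0.0, 9.3]
grip_width: 0.0288
grip_force: 58.4
```

```bash
python3 p.py 430 160 150 65 622 182 150 92 622 182 50 92
```

```text
now [409.4 151.9  19.1] th 64.8 tilt [ 0.003  0.002 -1.   ] q [-0.39  0.68 -0.09  2.37  0.55  0.11 -1.45] t 9.8 w 0.028767610083228458
3 5 3 
rows 11
[[5, 5, -44], [5, 5, -44], [5, 5, -44], [20, 33, 0], [17, 35, 0], [14, 36, 0], [10, 37, 0], [7, 38, 0], [0, 0, 33], [0, 0, 33], [0, 0, 33]]
[-0.1, -0.1, -0.1, -5.4, -5.4, -5.4, -5.4, -5.4, 0.0, 0.0, 0.0]
```

Call:
drive_tool:
  fingers: [1,1,1,1,1,1,1,1,1,1,1,1]
  dp:
    - [5,5,-44]
    - [5,5,-44]
    - [5,5,-44]
    - [20,33,0]
    - [17,35,0]
    - [14,36,0]
    - [10,37,0]
    - [7,38,0]
    - [0,0,33]
    - [0,0,33]
    - [0,0,33]
    - [0,0,0]
  spin: [0,0,0,-5.4,-5.4,-5.4,-5.4,-5.4,0,0,0,0]

```text
clock: 11.0
tcp_pos: [0.6172, 0.1783, 0.0473]
ee_rot: [-2.183, -2.255, 0.012]
wrist_force: [-1.7, -0.2, -0.6]
grip_width: 0.0285
grip_force: 59.3
```

```bash
python3 p.py 622 182 25 92
```

```text
now [617.2 178.3  47.3] th 91.8 tilt [-0.007 -0.004 -1.   ] q [-0.04  0.79 -0.46  1.89  0.58  0.61 -0.84] t 11.0 w 0.028542028520408193
1 
rows 1
[[4, 5, 22]]
[-0.2]
```

Call:
drive_tool:
  fingers: [1,1,1,1,0.48,0.48,0.48,0.48,0.48,0.48,0.48,0.48]
  dp:
    - [4,5,18]
    - [0,0,4]
    - [0,0,2]
    - [0,0,0]
    - [0,0,0]
    - [0,0,0]
    - [0,0,0]
    - [0,0,-6]
    - [0,0,-25]
    - [0,0,-45]
    - [0,0,-45]
    - [0,0,0]
  spin: [0,0,0,0,0,0,0,0,0,0,0,0]

```text
clock: 12.2
tcp_pos: [0.6293, 0.1874, 0.1545]
ee_rot: [2.181, 2.254, 0.019]
wrist_force: [1.1, 1.0, -0.7]
grip_width: 0.0447
grip_force: 0.0
```

```bash
python3 p.py 540 -60 200 90 465 -120 200 90 455 -127 70 90
```

```text
now [629.3 187.4 154.5] th 91.9 tilt [ 0.012  0.005 -1.   ] q [ 0.02  0.66 -0.56  1.83  0.48  0.78 -0.76] t 12.2 w 0.044692877853739786
6 3 3 
rows 12
[[-41, -16, -8], [-41, -16, -8], [-41, -16, -8], [-41, -16, -8], [-41, -15, -8], [-41, -15, -8], [-20, -25, 0], [-20, -25, 0], [-20, -25, 0], [-2, -3, 43], [-2, -3, 43], [-2, -3, 43]]
[0.3, 0.3, 0.3, 0.3, 0.3, 0.3, 0.0, 0.0, 0.0, 0.0, 0.0, 0.0]
```

Call:
drive_tool:
  fingers: [0.48,0.48,0.48,0.48,0.48,0.48,0.48,0.48,0.48,0.48,0.48,0.48,0.48]
  dp:
    - [-41,-16,-8]
    - [-41,-16,-8]
    - [-41,-16,-8]
    - [-41,-16,-8]
    - [-41,-15,-8]
    - [-41,-15,-8]
    - [-20,-25,0]
    - [-20,-25,0]
    - [-20,-25,0]
    - [-2,-3,43]
    - [-2,-3,43]
    - [-2,-3,40]
    - [0,0,0]
  spin: [0,0,0,0,0,0,0,0,0,0,0,0,0]

```text
clock: 13.5
tcp_pos: [0.4537, -0.1329, 0.0658]
ee_rot: [-2.179, -2.252, 0.009]
wrist_force: [-0.8, 0.0, 1.1]
grip_width: 0.0444
grip_force: 0.0
```

```bash
python3 p.py 455 -127 20 90
python3 -c "
from h import *
c=cap('scene');d=cap('top')
np.savez('mid.npz',s=c['image'],t=d['image'])
cv2.imwrite('pics/s5.png',cv2.resize(np.hstack([c['image'][90:250,120:380],d['image'][90:250,150:390]])[:,:,::-1],None,fx=1.6,fy=1.6))"
```

```text
now [ 453.7 -132.9   65.8] th 91.9 tilt [-0.01   0.001 -1.   ] q [ 0.49  0.62 -0.41  2.26  0.67  0.38 -0.45] t 13.5 w 0.04440485159122888
2 
rows 2
[[3, 1, 23], [3, 1, 23]]
[0.9, 0.9]
```

View pics/s5.png

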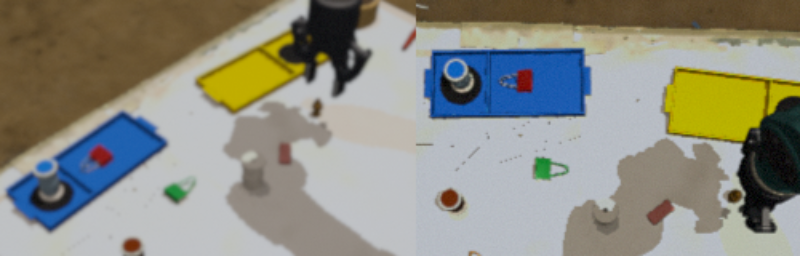

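```bash
python3 -c "
from h import *
c=cap('scene');d=cap('top')
for p in((.4537,-.1329,.055),(.4757,-.1329,.055),(.4317,-.1329,.055),(.4537,-.1329,.0),(.455,-.127,.017)):
  a=proj(c,np.array(p));b=proj(d,np.array(p));print(p,(a-[120,90])*1.6,(b-[150,90])*1.6+[416,0])
"
```

```text
(0.4537, -0.1329, 0.055) [321.8043  87.8552] [742.7658 193.2567]
(0.4757, -0.1329, 0.055) [311.0637  81.4772] [742.4559 177.7604]
(0.4317, -0.1329, 0.055) [332.7518  94.3559] [743.0786 208.8946]
(0.4537, -0.1329, 0.0) [317.9967 113.2901] [734.3228 199.1813]
(0.455, -0.127, 0.017) [316.2255 106.9813] [732.7509 196.4276]
```

Call:
drive_tool:
  fingers: [0.48,0.48,0.48,1,1,1,1,1,1,1]
  dp:
    - [3,1,22]
    - [3,1,22]
    - [0,0,0]
    - [0,0,0]
    - [0,0,0]
    - [0,0,0]
    - [0,0,0]
    - [0,0,0]
    - [0,0,0]
    - [0,0,0]
  spin: [0,0,0,0,0,0,0,0,0,0]

```text
clock: 14.7
tcp_pos: [0.4603, -0.1272, 0.027]
ee_rot: [2.183, 2.255, 0.003]
wrist_force: [-0.2, 1.0, 5.0]
grip_width: 0.014
grip_force: 58.4
```

```bash
python3 p.py 465 -120 110 92 540 -60 150 92 624 125 150 92 624 125 65 92
```

```text
now [ 460.3 -127.2   27. ] th 91.8 tilt [ 0.003 -0.001 -1.   ] q [ 0.39  0.69 -0.3   2.27  0.76  0.27 -0.55] t 14.7 w 0.014015926095825184
2 3 5 2 
rows 12
[[4, 2, -41], [3, 2, -41], [19, 26, -13], [19, 26, -13], [19, 26, -13], [36, 18, 0], [36, 18, 0], [36, 18, 0], [36, 18, 0], [36, 18, 0], [0, 0, 42], [0, 0, 42]]
[-0.1, -0.1, 0.0, 0.0, 0.0, 0.0, 0.0, 0.0, 0.0, 0.0, 0.0, 0.0]
```

Call:
drive_tool:
  fingers: [1,1,1,1,1,1,1,1,1,1,1,1,1,1]
  dp:
    - [4,2,-41]
    - [3,2,-41]
    - [19,26,-13]
    - [19,26,-13]
    - [19,26,-13]
    - [36,18,0]
    - [36,18,0]
    - [36,18,0]
    - [36,18,0]
    - [36,18,0]
    - [0,0,42]
    - [0,0,42]
    - [0,0,0]
    - [0,0,0]
  spin: [0,0,0,0,0,0,0,0,0,0,0,0,0,0]

```text
clock: 16.1
tcp_pos: [0.6229, 0.1221, 0.0629]
ee_rot: [-2.185, -2.256, 0.001]
wrist_force: [-0.3, -0.2, 0.3]
grip_width: 0.0141
grip_force: 58.7
```

```bash
python3 p.py 624 125 33 92
python3 -c "
from h import *
c=cap('scene')
cv2.imwrite('pics/s6.png',cv2.resize(c['image'][130:240,120:260][:,:,::-1],None,fx=4,fy=4))"
```

```text
now [622.9 122.1  62.9] th 91.8 tilt [-0.001 -0.    -1.   ] q [ 0.06  0.76 -0.48  1.91  0.58  0.62 -0.76] t 16.1 w 0.014115374306388453
1 
rows 1
[[3, 1, 30]]
[-0.2]
```

View pics/s6.png

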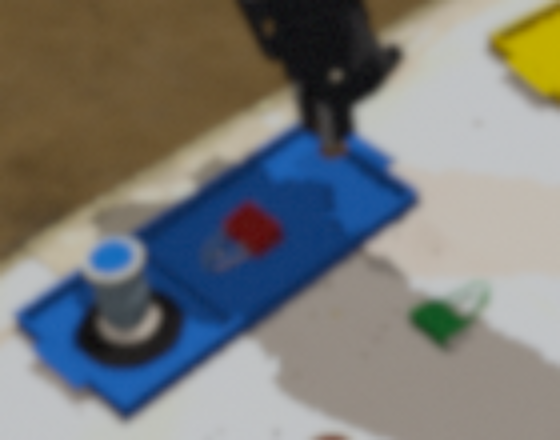

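Call:
drive_tool:
  fingers: [1,1,1,1,1,1]
  dp:
    - [2,0,22]
    - [0,0,5]
    - [0,0,2]
    - [0,0,2]
    - [0,0,1]
    - [0,0,0]
  spin: [0,0,0,0,0,0]

```text
clock: 16.75
tcp_pos: [0.6238, 0.1246, 0.0311]
ee_rot: [2.185, 2.257, 0.002]
wrist_force: [0.1, 0.1, 2.6]
grip_width: 0.0144
grip_force: 59.0
```

Contact felt at the expected height (31 mm); release.

Call:
drive_tool:
  fingers: [0.6,0.6,0.6,0.6,0.6,0.6,0.6,0.6,0.6]
  dp:
    - [0,0,0]
    - [0,0,0]
    - [0,0,0]
    - [0,0,0]
    - [0,0,-8]
    - [0,0,-20]
    - [0,0,-40]
    - [0,0,-45]
    - [0,0,0]
  spin: [0,0,0,0,0,0,0,0,0]

```text
clock: 17.65
tcp_pos: [0.6273, 0.1268, 0.15]
ee_rot: [2.181, 2.253, 0.017]
wrist_force: [1.5, 1.0, -1.0]
grip_width: 0.0346
grip_force: 0.0
```

```bash
python3 p.py 500 260 180 90 438 278 150 90 438 278 80 90
```

```text
now [627.3 126.8 150. ] th 91.9 tilt [ 0.012  0.004 -1.   ] q [ 0.12  0.65 -0.57  1.87  0.5   0.76 -0.69] t 17.65 w 0.03455732533752326
5 2 2 
rows 9
[[27, -25, -6], [27, -25, -6], [27, -25, -6], [27, -25, -6], [27, -25, -6], [9, -31, 15], [9, -31, 15], [0, 0, 35], [0, 0, 35]]
[0.4, 0.4, 0.4, 0.4, 0.4, 0.0, 0.0, 0.0, 0.0]
```

Call:
drive_tool:
  fingers: [0.6,0.4,0.2,0.1,0.1,0.1,0.1,0.1,0.1,0.1]
  dp:
    - [27,-25,-6]
    - [27,-25,-6]
    - [27,-25,-6]
    - [27,-25,-6]
    - [27,-25,-6]
    - [9,-31,15]
    - [9,-31,15]
    - [0,0,35]
    - [0,0,35]
    - [0,0,0]
  spin: [0,0,0,0,0,0,0,0,0,0]

```text
clock: 18.65
tcp_pos: [0.4288, 0.2698, 0.0704]
ee_rot: [-2.183, -2.259, 0.012]
wrist_force: [-0.3, -0.2, -0.0]
grip_width: 0.0769
grip_force: 0.0
```

```bash
python3 p.py 438 278 26 92
```

```text
now [428.8 269.8  70.4] th 92.0 tilt [-0.006 -0.005 -1.   ] q [-0.33  0.64 -0.44  2.19  0.63  0.44 -1.24] t 18.65 w 0.07693869768940628
2 
rows 2
[[4, 5, 22], [4, 5, 22]]
[0.0, 0.0]
```

Call:
drive_tool:
  fingers: [0.1,0.1,0.1,0.1]
  dp:
    - [5,5,0]
    - [0,0,20]
    - [0,0,20]
    - [0,0,0]
  spin: [0,0,0,0]

```text
clock: 19.05
tcp_pos: [0.4369, 0.277, 0.0335]
ee_rot: [2.185, 2.257, 0.001]
wrist_force: [-0.0, 0.5, 0.1]
grip_width: 0.0769
grip_force: 0.0
```

Call:
drive_tool:
  fingers: [1,1,1,1,1,1]
  dp:
    - [0,0,0]
    - [0,0,0]
    - [0,0,0]
    - [0,0,0]
    - [0,0,0]
    - [0,0,0]
  spin: [0,0,0,0,0,0]

```text
clock: 19.65
tcp_pos: [0.4368, 0.277, 0.0347]
ee_rot: [2.184, 2.257, 0.003]
wrist_force: [-1.0, -0.7, 6.1]
grip_width: 0.0306
grip_force: 58.9
```

```bash
python3 p.py 450 270 150 92 540 200 200 92 583 -224 200 92 | tail -3;python3 p.py 450 270 150 92 540 200 200 92 583 -224 200 92 583 -224 80 92 |head -1
```

```text
rows 16
[[-2, 4, -38], [-2, 4, -38], [-2, 4, -38], [-24, 29, -17], [-24, 29, -17], [-24, 29, -17], [-43, 3, 0], [-43, 3, 0], [-43, 3, 0], [-43, 3, 0], [-43, 3, 0], [-43, 3, 0], [-43, 3, 0], [-43, 3, 0], [-43, 3, 0], [-43, 3, 0]]
[0.0, 0.0, 0.0, 0.0, 0.0, 0.0, 0.0, 0.0, 0.0, 0.0, 0.0, 0.0, 0.0, 0.0, 0.0, 0.0]
now [436.8 277.   34.7] th 91.9 tilt [ 0.002  0.001 -1.   ] q [-0.39  0.7  -0.37  2.18  0.7   0.37 -1.3 ] t 19.65 w 0.030594438838589227
```

Call:
drive_tool:
  fingers: [1,1,1,1,1,1,1,1,1,1,1,1,1,1,1,1,1,1]
  dp:
    - [-2,4,-38]
    - [-2,4,-38]
    - [-2,4,-38]
    - [-24,29,-17]
    - [-24,29,-17]
    - [-24,29,-17]
    - [-43,3,0]
    - [-43,3,0]
    - [-43,3,0]
    - [-43,3,0]
    - [-43,3,0]
    - [-43,3,0]
    - [-43,3,0]
    - [-43,3,0]
    - [-43,3,0]
    - [-43,3,0]
    - [0,0,0]
    - [0,0,0]
  spin: [0,0,0,0,0,0,0,0,0,0,0,0,0,0,0,0,0,0]

```text
clock: 21.45
tcp_pos: [0.5809, -0.2286, 0.1983]
ee_rot: [-2.189, -2.253, 0.0]
wrist_force: [0.2, 0.1, -1.0]
grip_width: 0.0304
grip_force: 59.7
```

```bash
python3 p.py 583 -224 60 92 583 -224 45 92
```

```text
now [ 580.9 -228.6  198.3] th 91.7 tilt [-0.  0. -1.] q [ 0.73  0.59 -0.62  1.86  0.45  0.84 -0.09] t 21.45 w 0.03040365788872548
4 1 
rows 5
[[1, 1, 35], [1, 1, 35], [1, 1, 35], [1, 1, 35], [0, 0, 15]]
[-0.1, -0.1, -0.1, -0.1, 0.0]
```

Call:
drive_tool:
  fingers: [1,1,1,1,1,1,1,1]
  dp:
    - [1,1,35]
    - [1,1,35]
    - [1,1,35]
    - [1,0,35]
    - [0,0,12]
    - [0,0,4]
    - [0,0,2]
    - [0,0,0]
  spin: [0,0,0,0,0,0,0,0]

```text
clock: 22.25
tcp_pos: [0.5857, -0.2227, 0.0418]
ee_rot: [2.183, 2.256, 0.002]
wrist_force: [0.1, 0.1, 0.3]
grip_width: 0.0303
grip_force: 59.7
```

Call:
drive_tool:
  fingers: [1,1,0.4,0.4,0.4,0.4,0.4,0.4,0.4,0.4,0.4]
  dp:
    - [0,0,1]
    - [0,0,1]
    - [0,0,0]
    - [0,0,0]
    - [0,0,0]
    - [0,0,0]
    - [0,0,-15]
    - [0,0,-30]
    - [0,0,-45]
    - [0,0,-45]
    - [0,0,-20]
  spin: [0,0,0,0,0,0,0,0,0,0,0]

```text
clock: 23.35
tcp_pos: [0.5869, -0.2227, 0.1987]
ee_rot: [2.18, 2.253, 0.006]
wrist_force: [-0.0, -0.7, -0.2]
grip_width: 0.0514
grip_force: 0.0
```

```bash
python3 p.py 540 150 200 108 456 340 200 124.4  456 356 80 124.4
```

```text
now [ 586.9 -222.7  198.7] th 91.9 tilt [ 0.007 -0.002 -1.   ] q [ 0.72  0.59 -0.62  1.86  0.45  0.83 -0.1 ] t 23.35 w 0.051418680582975156
9 5 3 
rows 17
[[42, -4, 0], [42, -3, 0], [42, -1, 0], [42, 0, 0], [42, 1, 0], [42, 3, 0], [42, 4, 0], [41, 5, 0], [41, 7, 0], [41, -4, 0], [42, -2, 0], [42, 1, 0], [41, 3, 0], [41, 5, 0], [4, 3, 40], [4, 3, 40], [4, 3, 40]]
[-1.8, -1.8, -1.8, -1.8, -1.8, -1.8, -1.8, -1.8, -1.8, -3.3, -3.3, -3.3, -3.3, -3.3, 0.0, 0.0, 0.0]
```

Call:
drive_tool:
  fingers: [0.3,0.3,0.3,0.3,0.3,0.3,0.3,0.3,0.3,0.3,0.3,0.3,0.3,0.3,0.3,0.3,0.3,0.3]
  dp:
    - [42,-4,0]
    - [42,-3,0]
    - [42,-1,0]
    - [42,0,0]
    - [42,1,0]
    - [42,3,0]
    - [42,4,0]
    - [41,5,0]
    - [41,7,0]
    - [41,-4,0]
    - [42,-2,0]
    - [42,1,0]
    - [41,3,0]
    - [41,5,0]
    - [4,3,40]
    - [4,3,40]
    - [4,3,40]
    - [0,0,0]
  spin: [-1.8,-1.8,-1.8,-1.8,-1.8,-1.8,-1.8,-1.8,-1.8,-3.3,-3.3,-3.3,-3.3,-3.3,0,0,0,0]

```text
clock: 25.15
tcp_pos: [0.4514, 0.3548, 0.0699]
ee_rot: [-1.458, -2.78, 0.012]
wrist_force: [-0.5, -1.2, 0.7]
grip_width: 0.0599
grip_force: 0.0
```

```bash
python3 p.py 456 356 50 124.4
```

```text
now [451.4 354.8  69.9] th 124.7 tilt [-0.006 -0.006 -1.   ] q [-0.31  0.73 -0.62  2.03  0.74  0.62 -0.83] t 25.15 w 0.05992758595142056
1 
rows 1
[[-2, 4, 20]]
[0.3]
```

Call:
drive_tool:
  fingers: [0.3,0.3,0.3,0.3]
  dp:
    - [-1,2,20]
    - [0,0,20]
    - [0,0,8]
    - [0,0,0]
  spin: [0,0,0,0]

```text
clock: 25.55
tcp_pos: [0.4562, 0.3568, 0.0261]
ee_rot: [1.461, 2.781, -0.0]
wrist_force: [0.2, -0.1, 0.5]
grip_width: 0.06
grip_force: 0.0
```

Call:
drive_tool:
  fingers: [0.3,0.3,1,1,1,1,1]
  dp:
    - [0,0,9]
    - [0,0,0]
    - [0,0,0]
    - [0,0,0]
    - [0,0,0]
    - [0,0,0]
    - [0,0,0]
  spin: [0,0,0,0,0,0,0]

```text
clock: 26.25
tcp_pos: [0.4562, 0.3572, 0.0172]
ee_rot: [1.461, 2.781, 0.001]
wrist_force: [-0.2, -1.5, 5.5]
grip_width: 0.0292
grip_force: 58.8
```

```bash
python3 p.py 470 340 150 124.4 550 200 200 105 593 -122 200 84 | tail -3
```

```text
rows 15
[[-7, 1, -44], [-7, 1, -44], [-7, 1, -44], [-40, -3, -12], [-40, 0, -12], [-40, 4, -12], [-40, 7, -12], [-40, -5, 0], [-40, -3, 0], [-41, -2, 0], [-41, 0, 0], [-41, 2, 0], [-40, 4, 0], [-40, 6, 0], [-40, 8, 0]]
[0.1, 0.1, 0.1, 4.8, 4.8, 4.8, 4.8, 2.6, 2.6, 2.6, 2.6, 2.6, 2.6, 2.6, 2.6]
```

Call:
drive_tool:
  fingers: [1,1,1,1,1,1,1,1,1,1,1,1,1,1,1,1,1]
  dp:
    - [-7,1,-44]
    - [-7,1,-44]
    - [-7,1,-44]
    - [-40,-3,-12]
    - [-40,0,-12]
    - [-40,4,-12]
    - [-40,7,-12]
    - [-40,-5,0]
    - [-40,-3,0]
    - [-41,-2,0]
    - [-41,0,0]
    - [-41,2,0]
    - [-40,4,0]
    - [-40,6,0]
    - [-40,8,0]
    - [0,0,0]
    - [0,0,0]
  spin: [0,0,0,4.8,4.8,4.8,4.8,2.6,2.6,2.6,2.6,2.6,2.6,2.6,2.6,0,0]

```text
clock: 27.95
tcp_pos: [0.5964, -0.1209, 0.196]
ee_rot: [-2.327, -2.11, 0.0]
wrist_force: [-0.3, 0.5, 0.1]
grip_width: 0.029
grip_force: 59.5
```

```bash
python3 p.py 593 -122 60 84 593 -122 24 84
```

```text
now [ 596.4 -120.9  196. ] th 84.4 tilt [-0.  0. -1.] q [ 0.55  0.56 -0.6   1.9   0.43  0.81 -0.38] t 27.95 w 0.029042748990470154
3 1 
rows 4
[[0, -1, 45], [0, -1, 45], [0, -1, 45], [0, 0, 36]]
[0.1, 0.1, 0.1, 0.0]
```

Call:
drive_tool:
  fingers: [1,1,1,1,1,1,1,1]
  dp:
    - [0,-1,45]
    - [0,-1,45]
    - [0,-1,45]
    - [0,0,28]
    - [0,0,5]
    - [0,0,3]
    - [0,0,1]
    - [0,0,0]
  spin: [0,0,0,0,0,0,0,0]

```text
clock: 28.75
tcp_pos: [0.5951, -0.1189, 0.026]
ee_rot: [2.322, 2.113, 0.003]
wrist_force: [0.7, -0.6, 0.0]
grip_width: 0.029
grip_force: 59.5
```

Call:
drive_tool:
  fingers: [1,1,1,0.48,0.48,0.48,0.48,0.48,0.48,0.48,0.48,0.48,0.48]
  dp:
    - [0,0,3]
    - [0,0,2]
    - [0,0,0]
    - [0,0,0]
    - [0,0,0]
    - [0,0,0]
    - [0,0,0]
    - [0,0,-6]
    - [0,0,-30]
    - [0,0,-45]
    - [0,0,-45]
    - [0,0,-45]
    - [0,0,-45]
  spin: [0,0,0,0,0,0,0,0,0,0,0,0,0]

```text
clock: 30.05
tcp_pos: [0.5932, -0.1191, 0.2374]
ee_rot: [-2.324, -2.114, 0.0]
wrist_force: [0.8, -0.4, -1.4]
grip_width: 0.0442
grip_force: 0.0
```

```bash
python3 p.py 480 -400 350 84
```

```text
now [ 593.2 -119.1  237.4] th 84.6 tilt [-0.  0. -1.] q [ 0.58  0.52 -0.64  1.87  0.39  0.88 -0.35] t 30.05 w 0.04421225129024696
8 
rows 8
[[-36, -11, -14], [-36, -11, -14], [-36, -11, -14], [-36, -11, -14], [-36, -11, -14], [-36, -11, -14], [-36, -10, -14], [-36, -10, -14]]
[0.1, 0.1, 0.1, 0.1, 0.1, 0.1, 0.1, 0.1]
```

Call:
drive_tool:
  fingers: [0.48,0.48,0.48,0.48,0.48,0.48,0.48,0.48,0.48,0.48]
  dp:
    - [0,0,-45]
    - [0,0,-45]
    - [-36,-11,-10]
    - [-36,-11,-10]
    - [-36,-11,-10]
    - [-36,-11,0]
    - [-36,-11,0]
    - [-36,-11,0]
    - [-36,-10,0]
    - [0,0,0]
  spin: [0,0,0,0,0,0,0,0,0,0]

```text
clock: 31.05
tcp_pos: [0.4901, -0.3702, 0.3546]
ee_rot: [2.335, 2.101, -0.007]
wrist_force: [-0.4, 0.2, -0.0]
grip_width: 0.0442
grip_force: 0.0
```

```bash
python3 -c "
from h import *
c=cap('scene');d=cap('top')
k=lambda im,f:cv2.resize(im,None,fx=f,fy=f,interpolation=cv2.INTER_CUBIC)
a=np.hstack([k(d['image'][110:190,150:420],1.48),k(c['image'][100:180,230:500],1.48)])
b=np.hstack([k(c['image'][100:300,120:390],1.48),k(d['image'][110:310,140:410],1.48)])
cv2.imwrite('pics/f.png',np.vstack([a,b])[:,:,::-1])
P=lambda c,roi,lo,hi:[(cen(x),cv2.contourArea(x)) for x in blobs(c,lo,hi,roi,4)]
print('blue lab',P(d,(150,115,205,165),(98,100,170),(112,200,255)),P(c,(120,170,190,230),(98,100,170),(112,200,255)))
"
```

```text
blue lab [] [(array([147.3993, 193.8498]), 45.5)]
```

View pics/f.png

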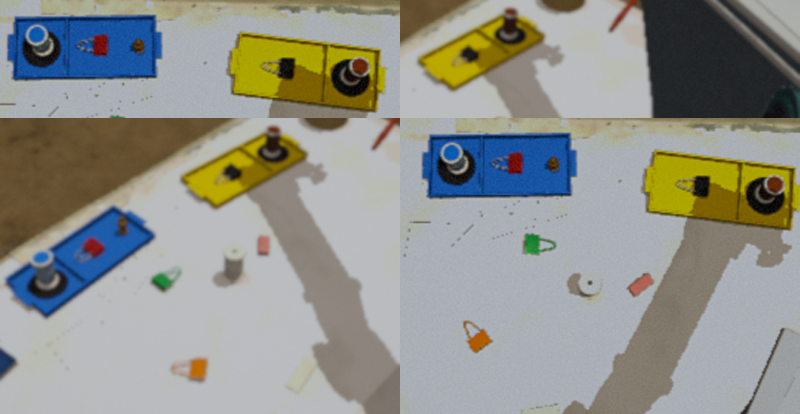

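The final picture shows all five parts placed. The spools stand upright on the pads: blue at about (455,160) and brown at about (770,185) in the lower-right view. The clips lie flat in the long pockets and the finial stands at about (552,163). The white spool, eraser and look-alikes have not moved.

```bash
python3 -c "
from plant import ctrl
print(ctrl.hand_in())"
```

```text
the job is handed in; nothing more can be done
None
```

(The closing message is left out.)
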